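# Seat the blue temperature probe in the spring-gripped well

## Task

Take the blue-headed temperature probe out of the white rack and push it straight down into the round well of the probe checking station, past the spring plunger in the well's side, until its steel collar sits fully home on the rim; then let go. Leave the yellow-headed probe where it stands in the rack.

Things in the scene. Friction and masses are not known exactly. Their poses are not given: they have to be found in the camera images.
- probe_blue: Probe with a BLUE head, to be seated. Steel shaft 16 mm, 80 mm long, below a round collar (48 mm across, 6 mm thick); above it an upright round blue grip, 30 mm across, 42 mm tall; 0.11-0.19 kg. Origin on the axis at the collar's underside, z up: rounded, stepped tip at z -80 (10 mm wide over the last 7 mm), grip z +6 to +48. Starts upright in an end hole of the rack, collar on its top.
- probe_yellow: Same probe with a YELLOW head, same origin and axes; it stays in its place at the other end of the rack. The rack is fixed, white, 70 x 220 mm, its top 105 mm above the bench, with a row of three 21 mm holes 70 mm apart, through a 10 mm plate with open space below; the middle hole is empty.
- well_mouth (a point): Centre of the well's mouth, at the rim, 120 mm above the bench, z up: the probe's origin when home. Aluminium turret 56 mm across; brass funnel 36 mm wide, narrowing within 10 mm to a 20 mm bore, 86 mm deep in all. Fixed grey station; its white housing with blue panel, 78 mm high, lies 55-185 mm to this point's +x. The plunger enters from its +y, 45 mm below the rim.
- plunger (a joint): Spring plunger in the well's side (brass barrel, black knob outside). m: 0 = out, ball nose 7 mm into the bore; up to 0.008 pushed back. The shaft's tip meets it with the collar about 35 mm above the rim; past it, it reads 0.002-0.006 and presses with about 5-10 N. The probe's weight does not carry it home: push it down (about 3-15 N).
Mind the look-alikes: they are no part of the job. Leave any green or red look-alike of the probe_blue alone.

How it is judged:
At the end, for the whole second after the job is handed in: The blue probe stands at rest and upright (within 10 degrees) in the well, its collar within 8 mm of the rim and its axis within 8 mm of the well's, with the plunger pushed back by its shaft (more than 1 mm); the yellow probe is within 30 mm of where it started (z of probe_blue in the frame of well_mouth between -0.005 and 0.008 m and horizontal distance between probe_blue and well_mouth below 0.008 m and angle between probe_blue's own z axis and vertical below 0.17 rad and value of joint plunger above 0.001 m and linear speed of probe_blue below 0.02 m/s and distance of probe_yellow from where it was at the start of the episode below 0.03 m); the robot touches nothing.
It fails at once if the yellow probe is taken out, tipped or shoved (moved more than 40 mm) (distance of probe_yellow from where it was at the start of the episode above 0.04 m).
It also fails if it takes over 38 s, if anything falls off the work surface, if the arm or the gripper's body presses on something with over 40 N, if the wrist force passes 120 N, or if a joint passes its speed limit or range.

## Robot

A 6-joint arm with a two-finger parallel gripper is mounted at the origin on the work surface. World frame = base frame: x ahead of the robot, y to its left, z up, the work surface at z = 0. Lengths are in m, angles in rad, forces in N, time in s.
With the tool pointing down it reaches from about 0.25 to 0.775 m from the base axis. Payload 4 kg.
Tool frame: the origin (TCP) lies at the centre of the arm's flange, where the gripper is bolted on; the fingertips stand 199 mm ahead of it and the grasp point (between the pads) lies 180 mm ahead of it; z points along the fingers, y is the line along which they close (so a half turn about z gives the same grasp; the last joint's range is limited). The gripper opens to 94 mm and grips with 3 to 60 N. Pads are 16 mm wide; open, the fingers measure 119 mm over their backs; the gripper's body (75 mm by 177 mm) begins 78 mm behind the grasp point.
Start: joints at [-1.245, 0.087, 1.371, -0, 1.684, -0.103], TCP at [0.229, -0.5, 0.405] pointing down, gripper open.
Joint ranges: [-3.1, 3.1], [-0.76, 2.03], [0.27, 2.55], [-1.08, 4.22], [0.17, 2.65], [-2.57, 2.57]. Speed limits (rad/s): [2.79, 2.79, 3.14, 3.14, 3.14, 3.14].

## Interface

Orientations are given as [roll, pitch, yaw] about the fixed x, y, z axes, in that order (R = Rz(yaw) Ry(pitch) Rx(roll)).
In Python, from bench import robot, eyes, models gives the robot as it stands.
- The arm moves only by the tool step_arm, never from a script. Its argument "commands" is a list that holds one entry, the list of rows, each a list of 7 numbers: the shift along the tool's x, y, z in mm, then the turn, a rotation vector about the tool's x, y, z in rad, then the finger opening in mm, from 0 to 94. In form: [[[tx, ty, tz, wx, wy, wz, gripper], ...]]. A call has 1 to 20 rows; each row shifts and turns the commanded pose from where the row before left it, along the tool's axes as they then stand; what a row does not reach is not made up. A row lasts 1/8 s, in which the tool goes at most 62.5 mm and 10.7 degrees, less where a joint would pass 70% of its speed; a pose out of reach is approached as far as the arm can. A call is refused whole if a number of a shift passes 62.5 or a number of a turn 0.188, either way. A call with a gripper value outside its range is refused whole. The fingers move at their own pace and stop on an object; the grip force is fixed at half the most. Time passes only in rows, so rows that do not move let the fingers close. It gives the time, the measured TCP pose, the force, the opening and the grip force at its end, in the units of the state.
- robot.get_obs(): the state, without advancing time (a new reading comes with each control period).
- eyes.snapshot(name): name is "side" or "top"; returns a dict with "color" (384x512x3 uint8, red, green, blue), "camera_matrix" (3x3 intrinsics, pixels), "eye" and "rotation" of the camera in the world. Camera axes: x right, y up, looking along -z (the intrinsics and any distortion apply to the point x, -y, -z); pixel columns grow to the right and rows downward; lengths in m; the calibration is good to about 2 mm. A picture is of the moment at which its call begins. There is no depth.
- robot.close_job(): hands the job in; it is judged then, once.
Trained networks look in a picture, given as the dict that the camera call returned (one of the last four; its "shot" number tells which), for a name from the list of things; names that differ only in an ending like _2 or _b are one class to them, and where a whole thing is asked for, a point or a joint stands for the part that bears it (a point fixed in the world has none). Each returns a list of dicts, best first, with "confidence" (0 to 1); they miss things now and then, are a little off and sometimes report something else, mostly with a low value. They report only what shows in the picture. A call takes as long as a camera call. They do not tell look-alikes from the thing itself.
- models.masks_of(picture, query): "mask" (384x512 bool, what is visible of it) and "xy" ([column, row] in pixels, amid what is visible of it).
- models.tip_of(picture, query): "xy" ([column, row] in pixels: a listed point, or the origin of a listed thing).
The state is a dict: "time": time; "joint_positions": joint angles; "qvel": joint speeds; "joint_torque": joint torques, N m; "tool_pos": TCP position; "ee_rot": TCP orientation; "wrist_force": force on the tool from outside, world axes, zero at the start; "wrist_torque": the same for the moment, N m; "width": finger opening in m; "finger_force": force on a finger pad.
Only numpy, scipy, OpenCV 4.12 (cv2) and the standard library are available. Lean on these libraries where they do the work, as an engineer would, in place of code of your own. Each camera call takes 0.05 s, during which the arm holds its last target. There are 200 camera calls.

## Working session

There is one attempt and no reset: what is moved stays moved. The work goes in short steps, Python scripts to look and compute and a tool call to move; the robot and the scene stay as the last step left them, time stands still between calls to the robot, and variables do not carry over. Pictures are saved under pics/ and viewed, at most 10 in all, crops included, and the job is handed in when it is done.

Besides the shell and the picture viewer there is one more tool, called after ">>>" as name([rows], argument=value, ...), one row to a line, values as JSON. step_arm: Moves the arm, as the interface text tells. Its arguments: {"type":"object","properties":{"commands":{"type":"array"}},"required":["commands"]}

```bash
mkdir -p pics; cat > h.py <<'E'
import numpy as np, cv2
from bench import robot, eyes, models
def ray(p,xy):
    K=np.array(p["camera_matrix"]);x=np.linalg.solve(K,[xy[0],xy[1],1.])
    return np.array(p["eye"]),np.array(p["rotation"])@np.array([x[0],-x[1],-x[2]])
def atz(p,xy,z):
    e,d=ray(p,xy);return e+d*(z-e[2])/d[2]
def tri(p,a,q,b):
    (e,d),(f,g)=ray(p,a),ray(q,b);d/=np.linalg.norm(d);g/=np.linalg.norm(g)
    s=np.linalg.lstsq(np.c_[d,-g],f-e,rcond=None)[0];u,v=e+d*s[0],f+g*s[1]
    return (u+v)/2,np.linalg.norm(u-v)
E
python3 - <<'E'
from h import *
o=robot.get_obs();print(o["time"],o["tool_pos"],o["ee_rot"],o["width"],o["wrist_force"])
P={n:eyes.snapshot(n) for n in("side","top")}
cv2.imwrite("pics/a.png",np.vstack([P["side"]["color"],P["top"]["color"]])[:,:,::-1][:,:]) 
for n in P: print(n,P[n]["eye"].__repr__() , [k for k in P[n]]); cv2.imwrite(f"pics/{n}0.png",P[n]["color"][:,:,::-1])
for q,z in(("probe_blue",.105),("probe_yellow",.105),("well_mouth",.12)):
    for n in P:
        for r in models.tip_of(P[n],q)[:4]: print(q,n,np.round(r["xy"],1),round(r["confidence"],2),np.round(atz(P[n],r["xy"],z),4))
E
```

```text
0.0 [ 0.22863124 -0.50011064  0.40351909] [-3.13938358e+00 -2.22277606e-04  4.28763131e-01] 0.09424092267659213 [ 0.72650165  0.16340577 -0.42569602]
side array([0.41047407, 0.54389823, 0.75919399]) ['color', 'camera_matrix', 'eye', 'rotation', 'shot']
top array([0.47792113, 0.04418826, 1.39211595]) ['color', 'camera_matrix', 'eye', 'rotation', 'shot']Traceback (most recent call last):
  File "<stdin>", line 8, in <module>
  File "h.py", line 7, in atz
    e,d=ray(p,xy);return e+d*(z-e[2])/d[2]
                                      ~^^^
IndexError: invalid index to scalar variable.
```

View pics/side0.png

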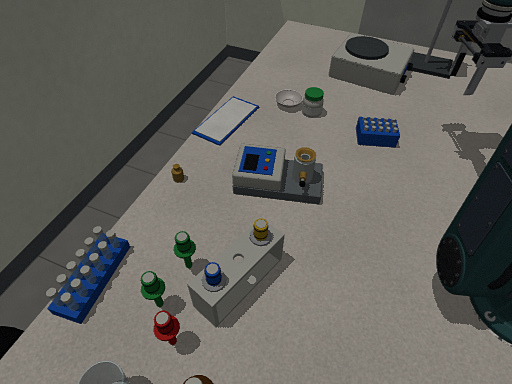

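View pics/top0.png

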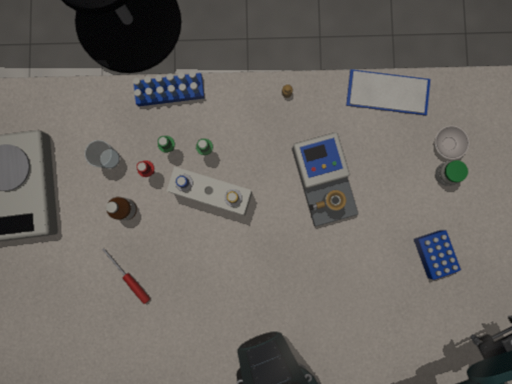

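The side view shows the blue probe at about (213,275), the yellow at (260,230) and the well at (305,155). In the top view they are at (183,182), (233,197) and (336,200). The green and red look-alikes are off the rack. The format of `rotation` still needs checking.

```bash
python3 - <<'E'
from h import *
P={n:eyes.snapshot(n) for n in("side","top")}
for n in P: print(n,P[n]["rotation"],P[n]["camera_matrix"])
for q in("probe_blue","probe_yellow","well_mouth"):
    for n in P:
        for r in models.tip_of(P[n],q)[:6]: print(q,n,np.round(r["xy"],1),round(r["confidence"],2))
E
```

```text
side [ 0.7201771  -0.01308613 -2.74166174] [[360.14977438   0.         256.61471177]
 [  0.         360.14977438 191.46399351]
 [  0.           0.           1.        ]]
top [ 0.08836444  0.00911365 -1.59355256] [[476.5502173    0.         261.00447516]
 [  0.         476.5502173  187.84362064]
 [  0.           0.           1.        ]]
probe_blue side [182.3 251.3] 0.77
probe_blue side [152.1 290.5] 0.69
probe_blue side [164.5 325.8] 0.69
probe_blue side [216.3 281.2] 0.6
probe_blue top [168.  142.8] 0.73
probe_blue top [144.6 167.5] 0.63
probe_blue top [204.1 144.8] 0.62
probe_blue top [184.2 184.1] 0.6
probe_yellow side [263.2 237.7] 0.62
probe_yellow top [235.2 198.1] 0.61
well_mouth side [304. 154.] 0.79
well_mouth top [337.1 196.2] 0.86
```

```bash
python3 - <<'E'
s=open('h.py').read().replace('np.array(p["rotation"])@','R.from_euler("xyz",p["rotation"]).as_matrix()@').replace('import numpy','from scipy.spatial.transform import Rotation as R\nimport numpy',1)
open('h.py','w').write(s)
E
python3 - <<'E'
from h import *
P={n:eyes.snapshot(n) for n in("side","top")}
S,T=P["side"],P["top"]
for q,z,a,b in(("blue",.105,(216.3,281.2),(184.2,184.1)),("yellow",.105,(263.2,237.7),(235.2,198.1)),("well",.12,(304,154),(337.1,196.2))):
    print(q,*tri(S,a,T,b),atz(S,a,z),atz(T,b,z))
# segment heads by colour for grip centre + crops
for n,boxs in(("side",((170,220,300,310),(265,125,345,205))),("top",((155,155,265,225),(290,130,360,230)))):
    c=P[n]["color"]
    ims=[cv2.resize(c[y0:y1,x0:x1],(400,300),interpolation=cv2.INTER_CUBIC) for x0,y0,x1,y1 in boxs]
    P[n]["row"]=np.hstack(ims)
cv2.imwrite("pics/crops.png",np.vstack([S["row"],T["row"]])[:,:,::-1])
E
```

```text
blue [0.60720312 0.26166246 0.10537381] 0.00017437376927345133 [0.60722988 0.26147936 0.105     ] [0.60732381 0.26175509 0.105     ]
yellow [0.56478201 0.1239349  0.09617829] 0.0036660541733212018 [0.5609394  0.12920698 0.105     ] [0.56596835 0.12381164 0.105     ]
well [ 0.5619588  -0.15077299  0.11431283] 0.004233297254417255 [ 0.55853949 -0.14492329  0.12      ] [ 0.56366357 -0.14955005  0.12      ]
```

View pics/crops.png

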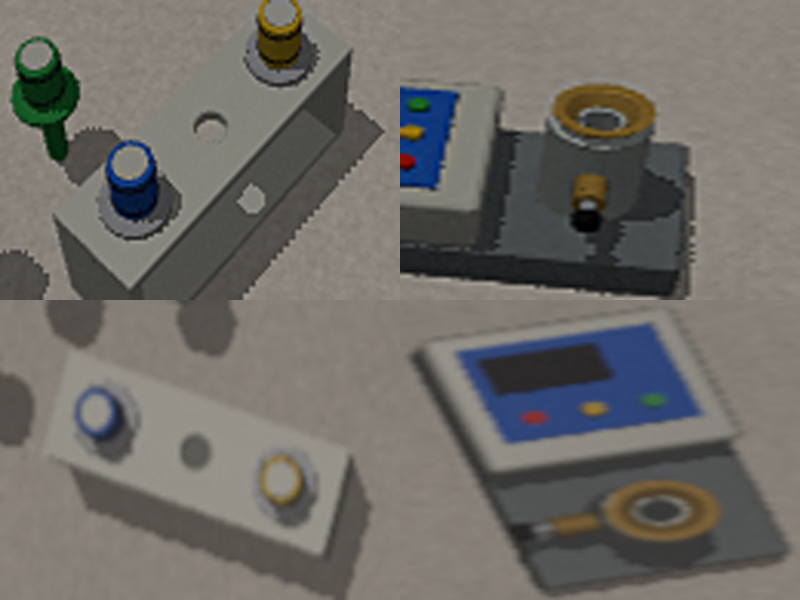

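```bash
python3 - <<'E'
from h import *
P={n:eyes.snapshot(n) for n in("side","top")}
S,T=P["side"],P["top"]
for q,z,a,b in(("bluetop",.153,(212.3,268.3),(181.4,180.8)),("yeltop",.153,(261.,223.6),(232.3,196.7)),("hole",.105,(238.3,257.7),(208.3,190.2)),
 ("well",.12,(305.1,154.2),(335.5,199.7)),("green1",.13,(182,238),(165,143)),("green2",.13,(149,277),(204,146)),("green1b",.13,(149,277),(165,143)),("green2b",.13,(182,238),(204,146))):
    print(q,*tri(S,a,T,b),atz(S,a,z),atz(T,b,z))
for n,(x0,y0,x1,y1) in(("side",(290,140,322,172)),("top",(322,184,350,214))):
    h=cv2.cvtColor(P[n]["color"],cv2.COLOR_RGB2HSV)[y0:y1,x0:x1]
    m=((h[...,0]<22)&(h[...,0]>10)&(h[...,1]>110)).astype(np.uint8)
    for r in m: print(''.join('.#'[v] for v in r))
for n,(x0,y0,x1,y1) in(("side",(195,250,240,300)),("top",(165,165,205,200))):
    h=cv2.cvtColor(P[n]["color"],cv2.COLOR_RGB2HSV)[y0:y1,x0:x1]
    m=(abs(h[...,0].astype(int)-113)<12)&(h[...,1]>110)
    ys,xs=np.where(m);print(n,xs.mean()+x0,ys.mean()+y0,xs.min()+x0,xs.max()+x0,ys.min()+y0,ys.max()+y0,m.sum())
E
```

```text
bluetop [0.61172561 0.26113575 0.15233728] 0.0006387892494841795 [0.61181987 0.26152531 0.153     ] [0.61135117 0.26090676 0.153     ]
yeltop [0.56703208 0.1285024  0.15236065] 0.0009606066684630139 [0.56734163 0.12902747 0.153     ] [0.56651906 0.12834059 0.153     ]
hole [0.58921428 0.19635203 0.10604272] 0.0003238601832563577 [0.58965954 0.1958319  0.105     ] [0.58914821 0.1964286  0.105     ]
well [ 0.55494399 -0.1447433   0.12063985] 0.001180105298678239 [ 0.55567418 -0.14534987  0.12      ] [ 0.55440085 -0.14493985  0.12      ]
green1 [0.67671099 0.27662799 0.24263133] 0.039829533100776915 [0.71002244 0.2129312  0.13      ] [0.71695527 0.30822534 0.13      ]
green2 [ 0.76520532  0.24295254 -0.02484505] 0.0719045216342221 [0.72193364 0.31535032 0.13      ] [0.706245   0.20347104 0.13      ]
green1b [0.72160789 0.31154293 0.12324877] 0.007487726457465637 [0.72193364 0.31535032 0.13      ] [0.71695527 0.30822534 0.13      ]
green2b [0.71148309 0.2063425  0.11946229] 0.007175188428455898 [0.71002244 0.2129312  0.13      ] [0.706245   0.20347104 0.13      ]
........................
[... 1323 characters left out ...]
.....#######.########......
......####.......#####......
......###.........#####.....
.....###...........####.....
.....###...........####.....
.....###...........#####....
.....###...........#####....
.....###...........#####....
##...###...........####.....
##...####..........####.....
###...####........#####.....
###...######....######......
##.....###############......
........#############.......
.........##########.........
............#####...........
............................
............................
............................
............................
side 213.1728971962617 275.7710280373832 205 220 262 285 214
top 184.07692307692307 183.53846153846155 180 186 179 186 13
```

The triangulated points agree with the given sizes: probes 140 mm apart, head tops at 0.152 m and the rim at 0.1206 m. I'll move above the blue probe at the current height.

>>> step_arm([
  [[20,-16,0,0,0,0,94],[39,-31,0,0,0,0,94],[39,-31,0,0,0,0,94],[39,-31,0,0,0,0,94],[39,-31,0,0,0,0,94],[39,-31,0,0,0,0,94],[39,-31,0,0,0,0,94],[39,-31,0,0,0,0,94],[39,-31,0,0,0,0,94],[39,-31,0,0,0,0,94],[39,-31,0,0,0,0,94],[39,-31,0,0,0,0,94],[39,-31,0,0,0,0,94],[39,-31,0,0,0,0,94],[39,-31,0,0,0,0,94],[39,-31,0,0,0,0,94],[39,-31,0,0,0,0,94],[21,-21,0,0,0,0,94],[0,0,0,0,0,0,94],[0,0,0,0,0,0,94]],
])

```text
time: 3.25
tool_pos: [0.611, 0.261, 0.4048]
ee_rot: [3.141, 0.001, 0.429]
wrist_force: [0.7, -0.4, 0.1]
width: 0.0942
finger_force: 0.0
```

>>> step_arm([
  [[0,0,18,0,0,0,94],[0,0,18,0,0,0,94],[0,0,18,0,0,0,94],[0,0,18,0,0,0,94],[0,0,10,0,0,0,94],[0,0,7,0,0,0,94],[0,0,0,0,0,0,94],[0,0,0,0,0,0,50],[0,0,0,0,0,0,20],[0,0,0,0,0,0,20],[0,0,0,0,0,0,20],[0,0,0,0,0,0,20],[0,0,0,0,0,0,20],[0,0,0,0,0,0,20]],
])

```text
time: 5.0
tool_pos: [0.6118, 0.2611, 0.3156]
ee_rot: [-3.141, 0.0, 0.429]
wrist_force: [0.5, 0.9, 0.1]
width: 0.0296
finger_force: 30.0
```

The fingers hold the 30 mm grip at 30 N. Next is the lift.

>>> step_arm([
  [[0,0,-10,0,0,0,20],[0,0,-20,0,0,0,20],[0,0,-25,0,0,0,20],[0,0,-25,0,0,0,20],[0,0,-25,0,0,0,20],[0,0,-25,0,0,0,20],[0,0,-20,0,0,0,20],[0,0,-10,0,0,0,20],[0,0,0,0,0,0,20],[0,0,0,0,0,0,20]],
])

```text
time: 6.25
tool_pos: [0.6119, 0.261, 0.4746]
ee_rot: [-3.142, 0.002, 0.429]
wrist_force: [-0.3, -0.0, -1.4]
width: 0.0297
finger_force: 30.0
```

>>> step_arm([
  [[-10,16,0,0,0,0,20],[-20,31,0,0,0,0,20],[-20,31,0,0,0,0,20],[-20,31,0,0,0,0,20],[-20,31,0,0,0,0,20],[-20,31,0,0,0,0,20],[-20,31,0,0,0,0,20],[-20,31,0,0,0,0,20],[-20,31,0,0,0,0,20],[-20,31,0,0,0,0,20],[-20,31,0,0,0,0,20],[-11,20,0,0,0,0,20],[0,0,0,0,0,0,20],[0,0,0,0,0,0,20]],
])

```text
time: 8.0
tool_pos: [0.5543, -0.1454, 0.4754]
ee_rot: [-3.141, 0.0, 0.429]
wrist_force: [-0.4, -0.0, -1.0]
width: 0.0294
finger_force: 30.0
```

```bash
python3 - <<'E'
from h import *
o=robot.get_obs();print(o["time"],o["tool_pos"],o["ee_rot"])
S=eyes.snapshot("side")
for q in("probe_blue","well_mouth"):
    for r in models.tip_of(S,q)[:4]: print(q,np.round(r["xy"],1),round(r["confidence"],2))
# expected pixel of the tip and mouth
def px(p,X):
    K=np.array(p["camera_matrix"]);v=R.from_euler("xyz",p["rotation"]).as_matrix().T@(np.array(X)-p["eye"]);u=K@[v[0],-v[1],-v[2]];return u[:2]/u[2]
t=o["tool_pos"]
print(px(S,[t[0],t[1],t[2]-.210]),px(S,[t[0],t[1],t[2]-.290]),px(S,[.5545,-.146,.12]))
cv2.imwrite("pics/s2.png",cv2.resize(S["color"][20:220,210:410],(600,600),interpolation=cv2.INTER_CUBIC)[:,:,::-1])
E
```

```text
8.0 [ 0.5543465  -0.14541478  0.47537316] [-3.14078100e+00  3.14504531e-04  4.28635341e-01]
probe_blue [168.5 328.2] 0.92
probe_blue [181.5 253.2] 0.81
probe_blue [312.6 107.1] 0.76
probe_blue [152.2 290.8] 0.57
well_mouth [301.4 151.9] 0.77
[312.88377518 107.7351433 ] [308.65051455 134.79188421] [305.60697673 154.16776715]
```

View pics/s2.png

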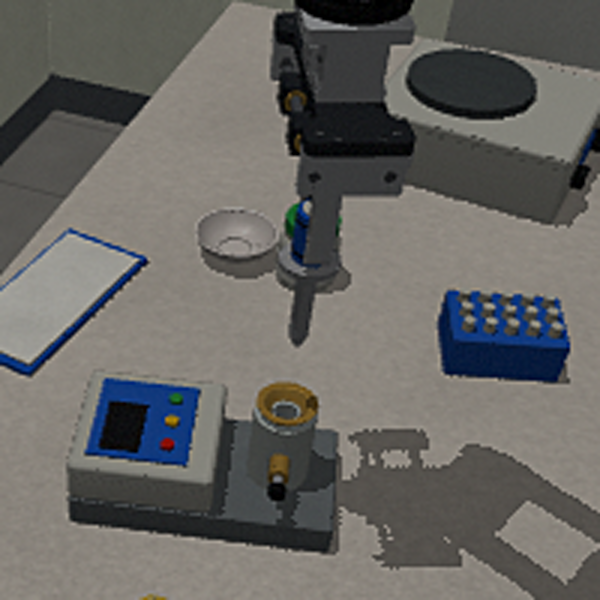

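The blue probe hangs upright over the funnel, tip at about (309,134), with its axis within about 2 mm of the well's at pixel (305,154). I'll lower it into the bore, stopping short of the plunger.

>>> step_arm([
  [[0,0,10,0,0,0,20],[0,0,20,0,0,0,20],[0,0,20,0,0,0,20],[0,0,15,0,0,0,20],[0,0,10,0,0,0,20],[0,0,5,0,0,0,20],[0,0,5,0,0,0,20],[0,0,5,0,0,0,20],[0,0,5,0,0,0,20],[0,0,5,0,0,0,20],[0,0,0,0,0,0,20]],
])

```text
time: 9.52
tool_pos: [0.5546, -0.1455, 0.375]
ee_rot: [-3.141, 0.001, 0.429]
wrist_force: [-1.1, 0.1, -1.1]
width: 0.0297
finger_force: 30.0
```

The descent into the bore was free, with almost no side force. Now I push past the plunger.

>>> step_arm([
  [[0,0,4,0,0,0,20],[0,0,4,0,0,0,20],[0,0,4,0,0,0,20],[0,0,4,0,0,0,20],[0,0,4,0,0,0,20],[0,0,4,0,0,0,20],[0,0,0,0,0,0,20]],
])

```text
time: 10.4
tool_pos: [0.555, -0.1465, 0.3508]
ee_rot: [3.138, 0.0, 0.428]
wrist_force: [4.0, -6.7, -3.2]
width: 0.0295
finger_force: 30.0
```

>>> step_arm([
  [[0,0,4,0,0,0,20],[0,0,4,0,0,0,20],[0,0,4,0,0,0,20],[0,0,4,0,0,0,20],[0,0,2,0,0,0,20],[0,0,1,0,0,0,20],[0,0,0,0,0,0,20]],
])

```text
time: 11.28
tool_pos: [0.5549, -0.1467, 0.3323]
ee_rot: [3.138, 0.001, 0.428]
wrist_force: [1.8, -6.7, -0.7]
width: 0.0299
finger_force: 30.0
```

>>> step_arm([
  [[0,0,1,0,0,0,20],[0,0,1,0,0,0,20],[0,0,1,0,0,0,20],[0,0,0,0,0,0,20]],
])

```text
time: 11.78
tool_pos: [0.5548, -0.1467, 0.3307]
ee_rot: [3.137, 0.0, 0.428]
wrist_force: [0.8, -6.3, 4.1]
width: 0.0293
finger_force: 30.0
```

>>> step_arm([
  [[0,0,1,0,0,0,20],[0,0,1,0,0,0,20],[0,0,0,0,0,0,20]],
])

```text
time: 12.15
tool_pos: [0.5546, -0.1466, 0.3306]
ee_rot: [3.136, -0.001, 0.428]
wrist_force: [-1.4, -4.4, 9.1]
width: 0.0299
finger_force: 30.0
```

The tool stopped at the expected home height (0.3306 m) while the upward force rose to 9 N, so the collar is seated. I'll open the fingers and retreat.

>>> step_arm([
  [[0,0,0,0,0,0,60],[0,0,0,0,0,0,90],[0,0,0,0,0,0,90],[0,0,0,0,0,0,90],[0,0,0,0,0,0,90],[0,0,-5,0,0,0,90],[0,0,-15,0,0,0,90],[0,0,-25,0,0,0,90],[0,0,-30,0,0,0,90],[0,0,-30,0,0,0,90],[-40,0,-10,0,0,0,90],[-50,0,0,0,0,0,90],[-40,0,0,0,0,0,90],[0,0,0,0,0,0,90],[0,0,0,0,0,0,90]],
])

```text
time: 14.02
tool_pos: [0.4367, -0.1995, 0.4437]
ee_rot: [3.14, -0.002, 0.429]
wrist_force: [-0.4, 0.7, 0.5]
width: 0.0902
finger_force: 0.0
```

```bash
python3 - <<'E'
from h import *
o=robot.get_obs();print(o["time"],o["tool_pos"],o["wrist_force"],o["width"])
P={n:eyes.snapshot(n) for n in("side","top")}
for n in P:
    for r in models.tip_of(P[n],"probe_blue")[:5]: print(n,np.round(r["xy"],1),round(r["confidence"],2),np.round(atz(P[n],r["xy"],.12),4))
c=lambda n,x,y:cv2.resize(P[n]["color"][y:y+100,x:x+100],(400,400),interpolation=cv2.INTER_CUBIC)
cv2.imwrite("pics/s3.png",np.hstack([c("side",255,105),c("top",286,150)])[:,:,::-1])
E
```

```text
14.025 [ 0.43674133 -0.19945536  0.4437024 ] [-0.36001183  0.73978726  0.52168662] 0.09018629641354706
side [167.2 325.6] 0.94 [0.6433 0.379  0.12  ]
side [304.8 154.3] 0.85 [ 0.5563 -0.1447  0.12  ]
side [182.1 251.9] 0.77 [0.6971 0.2371 0.12  ]
side [151.8 287.6] 0.76 [0.7093 0.3284 0.12  ]
top [147.5 168.1] 0.78 [0.6515 0.3579 0.12  ]
top [202.9 144.5] 0.74 [0.7122 0.2077 0.12  ]
top [338.7 198.2] 0.61 [ 0.5582 -0.1536  0.12  ]
top [169.6 139.7] 0.5 [0.7276 0.2978 0.12  ]
```

View pics/s3.png

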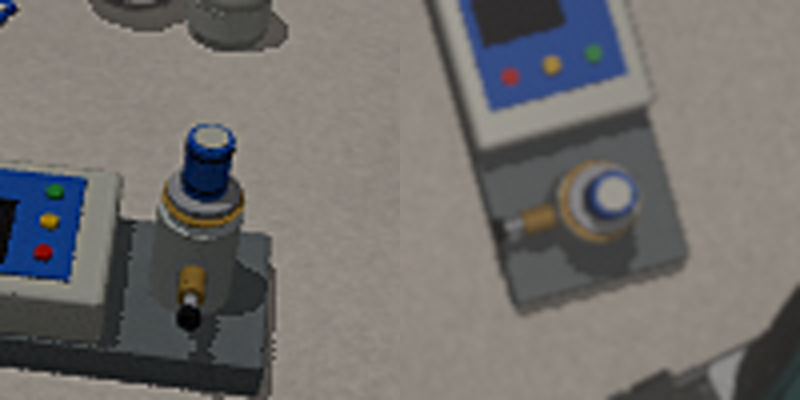

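The probe stands upright in the well with its collar flat on the brass rim, at about (305,154) in the side view. The gripper is clear, so I'll hand in the job.

```bash
python3 -c "
from bench import robot
print(robot.close_job())"
```

```text
the job is handed in; nothing more can be done
None
```

The blue probe is seated in the checking well with its collar on the rim and the gripper clear, the yellow probe was not touched, and the job is handed in at about 14 s of robot time; no verdict came back.

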